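Wedge a press-fit gear case apart evenly

ROBOT

A 6-joint arm with a two-finger parallel gripper is mounted at the origin on the work surface. World frame = base frame: x ahead of the robot, y to its left, z up, the work surface at z = 0. Lengths are in mm, angles in rad, forces in N, time in s.
With the tool pointing down it reaches from about 275 to 1000 mm from the base axis. Payload 8.4 kg.
Tool frame: the origin (TCP) lies midway between the tips of the shut fingers; the grasp point (between the pads) lies 19 mm behind it; z points along the fingers, y is the line along which they close (so a half turn about z gives the same grasp; the last joint's range is limited). The gripper opens to 85 mm and grips with 20 to 120 N. Pads are 22 mm wide; open, the fingers measure 114 mm over their backs; the gripper's body (76 mm by 85 mm) begins 54 mm behind the grasp point. The pads swing forward as they close: fully open they stand 13 mm farther back than shut.
Start: joints at [1.151, 0.353, 1.633, -0, 1.155, -0.002], TCP at [253.593, 571.243, 231.281] pointing down, gripper open.
Joint ranges: [-2.63, 2.63], [-0.92, 2.1], [0.06, 2.66], [-1.3, 4.44], [0, 2.69], [-3.02, 3.02]. Speed limits (rad/s): [2.22, 2.22, 2.79, 3.14, 3.14, 3.14].

INTERFACE

Orientations are given as [roll, pitch, yaw] about the fixed x, y, z axes, in that order (R = Rz(yaw) Ry(pitch) Rx(roll)).
In Python, from rig import monitor, imaging, r gives the robot as it stands.
- The arm moves only by the tool drive_tool, never from a script. Its argument "plan" is a list of rows, each an object of numbers: "x", "y", "z": the shift along the tool's x, y, z in units of 50 mm (1.0 is 50 mm); "ax", "ay", "az": the turn, a rotation vector about the tool's x, y, z in units of 6 degrees (1.0 is 6 degrees); "hand": the finger opening in mm, from 0 to 85.4. In form: [{"x": .., "y": .., "z": .., "ax": .., "ay": .., "az": .., "hand": ..}, ...]. A call has 1 to 8 rows; each row is the pose to reach, as a shift and turn from the pose commanded when the call began, along the tool's axes at that moment; what a row does not reach only later rows make up. A row lasts 1/10 s, in which the tool goes at most 50 mm and 8.59 degrees, less where a joint would pass 70% of its speed; a pose out of reach is approached as far as the arm can. A call with a gripper value outside its range is refused whole. The fingers move at their own pace and stop on an object; "grip_force" is the grip in N (left out, the last holds). Time passes only in rows, so rows that repeat a pose let the fingers close. It gives the time, the measured TCP pose, the force, the opening and the grip force at its end, in the units of the state.
- monitor.sense(): the state, without advancing time (a new reading comes with each control period).
- imaging.grab_frame(name): name is "scene" or "top"; returns the picture (384x512x3 uint8, red, green, blue); there is no depth.
- imaging.camera_info(name): a dict with "mtx" (3x3 intrinsics, pixels), "R" (3x3) and "t" (3): a world point X has camera coordinates R X + t. Camera axes: x right, y down, z forward; pixel columns grow to the right and rows downward; lengths in mm; the calibration is good to about 2 mm. A picture is of the moment at which its call begins. camera_info takes no time and is no camera call.
- r.sign_off(): hands the job in; it is judged then, once.
The state is a dict: "clock": time; "qpos": joint angles; "qvel": joint speeds; "joint_efforts": joint torques, N m; "eef_pos": TCP position; "tcp_rot": TCP orientation; "contact_force": force on the tool from outside, world axes, zero at the start; "wrist_torque": the same for the moment, N m; "opening": opening from 0.0 (shut) to 1.0 (fully open); "grasp_force": force on a finger pad.
Only numpy, scipy, OpenCV 4.12 (cv2) and the standard library are available. Lean on these libraries where they do the work, as an engineer would, in place of code of your own. Each camera call takes 0.05 s, during which the arm holds its last target. There are 200 camera calls.

TASK

The black cover of the sander gear case clamped on the bench is press-fitted onto its lower half. Using the double-ended green wedge, work it into the left and right pry gaps in turn until the cover stands at least 6 mm up on both sides, never letting either side get more than about 4 mm ahead of the other and easing the wedge in gently rather than forcing it. Then lay the wedge flat back in its grey tray and let go of it. Keep the hand off the case, and leave the other things where they are.

Things in the scene. Friction and masses are not known exactly. Their poses are not given: they have to be found in the camera images.
- cradle: Height-adjustable aluminium holder fixed to the bench (plate 160 x 120 x 10 mm, a cheek at either x end) with the gear case in it; origin under the plate's centre. Its y axis points from the right to the left pry gap. Case: grey lower half, black cover on top (104 x 108 mm, its top 38 mm above the ledges when down). The case's height in the holder is not measured: it varies by 15 mm either way.
- gap_left (a point): Left (+y) pry gap, at cradle y = +55 mm: between a flat metal ledge below and the cover's steel lip above (round bar, 6 mm diameter, along x, its axis at this y); 4 mm high when the cover is down. The ledge, 104 mm long in x, reaches from y = 15 mm (a wall) to 75 mm, so 20 mm lies open outside the lip. This point is 57 mm above the bench; the ledge's true top is 42 to 72 mm: find it by touch.
- gap_right (a point): Right (-y) pry gap, at cradle y = -55 mm: the mirror image of the left one, its ledge at the same height as the left ledge. Ledges and lips are rigid. The press fit resists with about 5 N of lift at a lip, the wedge needs some 6 to 15 N of push (pressing it on the case with over 25 N is forcing it), and the cover stays where it is left.
- lift_left (a joint): How far the cover's left (+y) lip has been pried up, in rad about the right lip: rise of the left lip in mm = 110 x value (0 fully down, 0.0545 = 6 mm, stop at 0.11). It rises only when the wedge is driven into the left gap.
- lift_right (a joint): The same for the right (-y) lip: rise in mm = 110 x value. The two sides are independent; their difference is how far the cover is cocked.
- wedge: Loose double-ended green plastic wedge, 90 g. Origin at the centre of its flat underside. Blade along its y, 130 mm long (tips at y = +-65 mm), 24 mm wide; 2 mm thick at the tips, the top rising straight to 14 mm thick at 31 mm from the centre (12 mm in 34 mm). Both ends alike: it serves both gaps without turning round. Black upright handle at the centre, 22 mm in x, 16 in y, up to 75 mm above the underside.
- wedge_grip (a point): Point on the wedge handle's axis, 54 mm above the wedge's underside: a good height to grip it, pinching across its 16 mm (the wedge's y).
- tray: Grey tray fixed to the bench, 80 x 180 x 14 mm outside, 4 mm walls and a 4 mm floor, long in its y; origin under its centre. The wedge starts lying in it, roughly along its y.
- screw_dish: Bystander: open yellow dish with the cover's screws, 90 x 120 x 22 mm; origin under its centre. Leave alone.
- battery: Bystander: black battery pack, 75 x 110 x 62 mm; origin under its centre. Leave alone.
- sander: Bystander: black and white disc sander standing on its 124 mm pad, 125 mm tall, its body reaching 130 mm towards its -y; origin under its pad. Leave alone.
Things that resemble listed ones, but are neither listed nor needed, are in the scene too. What is shaped like the tray but orange or pink is not meant.

How it is judged (in metres and radians):
On the way, in this order (a step that is already met when the one before it is completed fails the run):
1. one side of the cover is started, up by 1.5 mm (value of joint any of lift_left, lift_right above 0.0136 rad), for 0.1 s.
2. both sides of the cover are up by 6 mm (value of joint each of lift_left, lift_right above 0.0545 rad), for 0.2 s.
At the end, for the whole second after the job is handed in: Both lips of the cover stand at least 6 mm (0.0545 rad) up; the wedge lies flat on the tray's floor (tilt under 0.1 rad, its centre within 32 mm in x and 30 mm in y of the tray's, underside less than 5 mm above the floor), at rest and released (all of step 2 and x of wedge in the frame of tray between -0.032 and 0.032 m and y of wedge in the frame of tray between -0.03 and 0.03 m and z of wedge in the frame of tray below 0.009 m and angle between wedge's own z axis and vertical below 0.1 rad and linear speed of wedge below 0.02 m/s and contact force between the fingers and wedge below 0.1 N); the robot touches nothing.
It fails at once if one side of the cover got some 4.5 to 6 mm ahead of the other (cocked) ((value of joint lift_left above 0.0455 rad and value of joint lift_right below 0.0045 rad) or (value of joint lift_left above 0.0545 rad and value of joint lift_right below 0.0136 rad) or (value of joint lift_left above 0.0636 rad and value of joint lift_right below 0.0227 rad) or (value of joint lift_left above 0.0727 rad and value of joint lift_right below 0.0318 rad) or (value of joint lift_left above 0.0818 rad and value of joint lift_right below 0.0409 rad) or (value of joint lift_left above 0.0909 rad and value of joint lift_right below 0.05 rad) or (value of joint lift_right above 0.0455 rad and value of joint lift_left below 0.0045 rad) or (value of joint lift_right above 0.0545 rad and value of joint lift_left below 0.0136 rad) or (value of joint lift_right above 0.0636 rad and value of joint lift_left below 0.0227 rad) or (value of joint lift_right above 0.0727 rad and value of joint lift_left below 0.0318 rad) or (value of joint lift_right above 0.0818 rad and value of joint lift_left below 0.0409 rad) or (value of joint lift_right above 0.0909 rad and value of joint lift_left below 0.05 rad)).
It fails at once if the wedge was forced against the case: contact force over 30 N (contact force between wedge and cradle above 30 N).
It fails at once if the hand or arm touched the case or its cradle (contact force between any of the fingers, the arm and cradle above 1 N).
It fails at once if the dish of screws, the battery or the sander was shifted by more than 15 mm (distance of any of screw_dish, battery, sander from where it was at the start of the episode above 0.015 m).
It also fails if it takes over 72 s, if anything falls off the work surface, if the arm or the gripper's body presses on something with over 40 N, if the wrist force passes 120 N, or if a joint passes its speed limit or range.

## Working session

There is one attempt and no reset: what is moved stays moved. The work goes in short steps, Python scripts to look and compute and a tool call to move; the robot and the scene stay as the last step left them, time stands still between calls to the robot, and variables do not carry over. Pictures are saved under pics/ and viewed, at most 10 in all, crops included, and the job is handed in when it is done.

Besides the shell and the picture viewer there is one more tool, called after ">>>" in YAML: its name, and indented under it one key for each argument. drive_tool: Moves the arm, as the interface text tells. Its arguments: {"type":"object","properties":{"plan":{"type":"array","items":{"type":"object","properties":{"x":{"type":"number"},"y":{"type":"number"},"z":{"type":"number"},"ax":{"type":"number"},"ay":{"type":"number"},"az":{"type":"number"},"hand":{"type":"number"}}}},"grip_force":{"type":"number"}},"required":["plan"]}

```bash
mkdir -p pics; ls
python3 - <<'E'
from rig import monitor, imaging, r
import cv2
s=monitor.sense();print(s)
for n in("scene","top"):
    im=imaging.grab_frame(n);cv2.imwrite(f"pics/{n}0.png",cv2.resize(im[:,:,::-1],(800,600),interpolation=cv2.INTER_CUBIC));print(imaging.camera_info(n))
    cv2.imwrite(f"raw_{n}0.png",im[:,:,::-1])
E
```

```text
pics
{'clock': 0.0, 'qpos': array([ 1.15062486e+00,  3.53655411e-01,  1.63413173e+00, -4.37282021e-06,
        1.15520003e+00, -2.37740069e-03]), 'qvel': array([ 0.00040968, -0.00159685,  0.00093953, -0.00151948,  0.0004958 ,
       -0.00142991]), 'joint_efforts': array([ 6.53367060e-04, -6.05246472e+01, -3.42065620e+01,  1.43457351e-04,
        9.15819575e-03,  3.80332301e-05]), 'eef_pos': array([253.3852698 , 570.81266567, 230.55817649]), 'tcp_rot': array([-3.14019814e+00,  6.82806926e-07,  2.72380036e+00]), 'contact_force': array([-0.01419729, -0.210132  ,  1.59147663]), 'wrist_torque': array([ 0.02866714, -0.00890316,  0.02202302]), 'grasp_force': 0.0, 'opening': 1.0003020269003993}
{'mtx': array([[358.91753304,   0.        , 251.22735857],
       [  0.        , 358.91753304, 196.64761395],
       [  0.        ,   0.        ,   1.        ]]), 'R': array([[-0.139935  ,  0.98992155,  0.02176051],
       [ 0.63110705,  0.10610421, -0.7684047 ],
       [-0.76296926, -0.0937935 , -0.63959416]]), 't': array([  13.68341844, -247.30442534, 1521.76277113])}
{'mtx': array([[361.74913858,   0.        , 256.28390248],
       [  0.        , 361.74913858, 189.26336906],
       [  0.        ,   0.        ,   1.        ]]), 'R': array([[ 0.016957  , -0.99983892, -0.00588235],
       [-0.99544188, -0.01632962, -0.09396171],
       [ 0.09385052,  0.00744884, -0.99555843]]), 't': array([  43.52331085,  469.38396064, 1012.95675388])}
```

View pics/scene0.png

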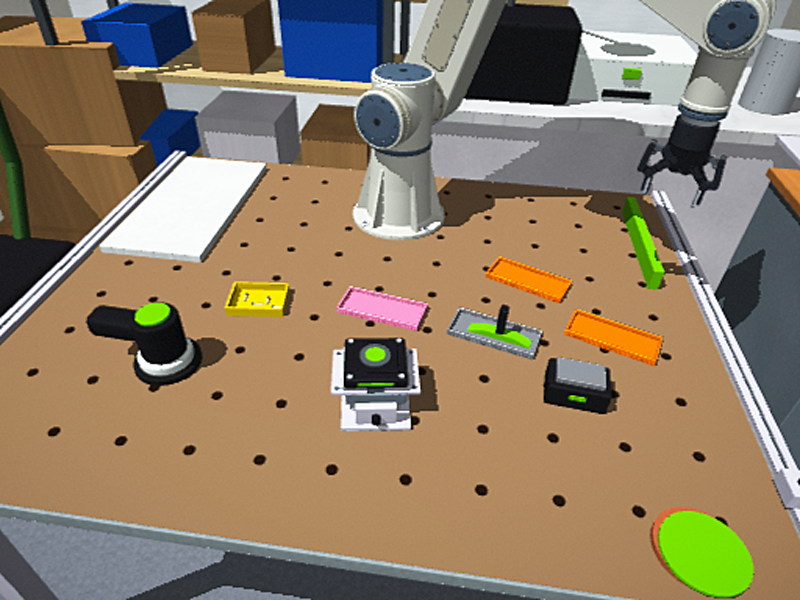

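View pics/top0.png

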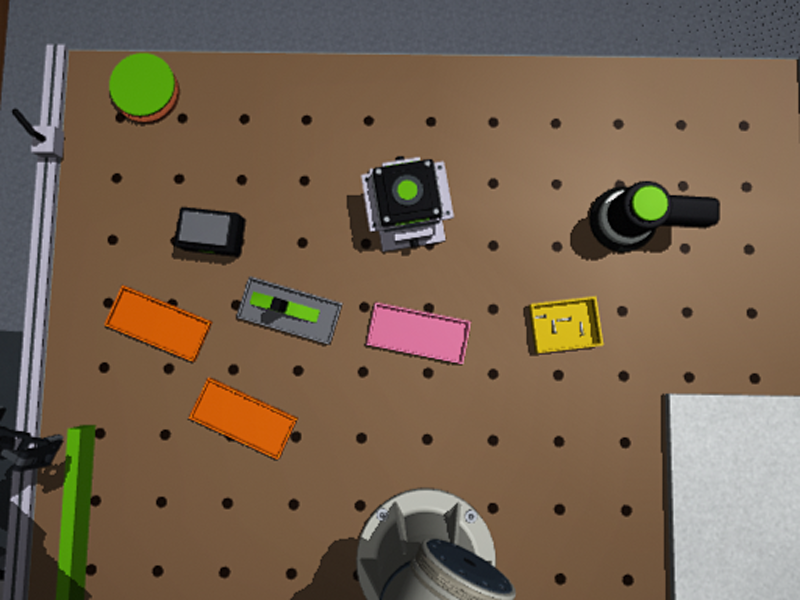

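Wedge candidates: green wedge with black handle in the grey tray, scene (505,328) / top (285,306), which fits the description. The long green bar at scene (645,245) / top (75,510) is a decoy, and so are the orange and pink trays. Now close crops.

Run:
```python
import cv2,numpy as np
a=cv2.imread("raw_top0.png"); b=cv2.imread("raw_scene0.png")
def c(im,x,y,w,h,s): return cv2.resize(im[y:y+h,x:x+w],None,fx=s,fy=s,interpolation=cv2.INTER_CUBIC)
# top: wedge x150..220,y175..225 ; cradle 225..295,y95..165
cv2.imwrite("pics/c1.png",np.hstack([c(a,148,170,76,72,5),c(a,222,95,76,72,5)]))
cv2.imwrite("pics/c2.png",np.hstack([c(b,280,185,76,60,5),c(b,205,210,76,72,5)[:300]]) if 0 else np.hstack([c(b,280,185,76,72,5),c(b,205,210,76,72,5)]))
```

```text
(no output)
```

View pics/c1.png

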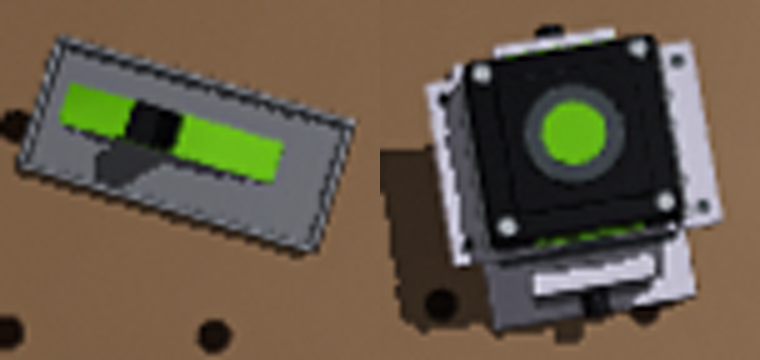

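View pics/c2.png

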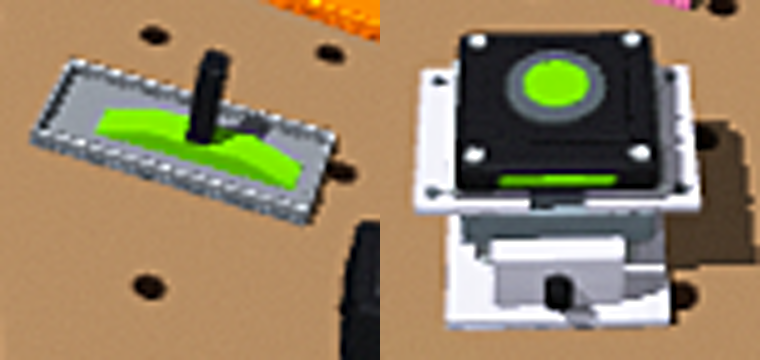

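The crops confirm the wedge with black handle in the grey tray, with its tips in crop 1 at (65,102) and (278,163). The ledges are the light flanges on the cradle's left and right sides. I'll triangulate.

```bash
cat > h.py <<'E'
import numpy as np
from rig import imaging
I={n:imaging.camera_info(n) for n in("scene","top")}
def ray(n,u,v):
    i=I[n];d=i["R"].T@np.linalg.inv(i["mtx"])@[u,v,1];return -i["R"].T@i["t"],d/np.linalg.norm(d)
def onz(n,u,v,z):
    o,d=ray(n,u,v);return o+d*(z-o[2])/d[2]
def tri(a,b):
    o1,d1=ray("top",*a);o2,d2=ray("scene",*b)
    s=np.linalg.lstsq(np.c_[d1,-d2],o2-o1,rcond=None)[0]
    p,q=o1+d1*s[0],o2+d2*s[1];return (p+q)/2,np.linalg.norm(p-q)
def proj(n,X):
    i=I[n];c=i["mtx"]@(i["R"]@np.asarray(X,float)+i["t"]);return c[:2]/c[2]
T1=lambda x,y:(148+x/5-.4,170+y/5-.4)
T2=lambda x,y:(222+(x-380)/5-.4,95+y/5-.4)
S1=lambda x,y:(280+x/5-.4,185+y/5-.4)
S2=lambda x,y:(205+(x-380)/5-.4,210+y/5-.4)
E
python3 - <<'E'
from h import *
np.set_printoptions(precision=1,suppress=True)
print("tray",[onz("top",*T1(*p),14) for p in[(60,37),(355,122),(315,255),(18,170)]])
print("wedge tips",[onz("top",*T1(*p),6) for p in[(65,102),(278,163)]], [onz("scene",*S1(*p),6) for p in[(298,178),(100,125)]])
for n,a,b in[("scr hx-y",(637,48),(475,154)),("scr hx+y",(480,73),(640,152)),("scr lx-y",(666,201),(477,40)),("scr lx+y",(508,227),(631,38)),("disc",(574,132),(556,84)),
 ("fl lx-y",(722,215),(424,68)),("fl hx-y",(690,42),(413,212)),("fl lx+y",(464,265),(690,68)),("fl hx+y",(428,85),(700,205))]:
    print(n,*tri(T2(*a),S2(*b)))
print("handle top",tri(T1(158,115),S1(215,57)))
E
```

```text
tray [array([500.5, 332.2,  14. ]), array([453.9, 159.8,  14. ]), array([377.1, 180.7,  14. ]), array([423. , 353.2,  14. ])]
wedge tips [array([463.4, 329.9,   6. ]), array([429.9, 204.7,   6. ])] [array([461.3, 332.2,   6. ]), array([431.4, 206.2,   6. ])]
scr hx-y [692.7   9.6 101.2] 0.21715963950749548
scr hx+y [677.6  93.9 101.2] 0.25503900892758763
scr lx-y [608.5  -6.6 101.6] 0.9175766110713
scr lx+y [593.1  77.5 101.7] 0.4998038375117692
disc [643.3  43.4 109.3] 1.1181328831819826
fl lx-y [607.8 -38.5  74.5] 1.899321082173952
fl hx-y [707.8 -21.2  67.9] 0.07884638492830734
fl lx+y [578.5 106.6  69.3] 8.455030590102009
fl hx+y [680.4 125.9  69.2] 2.4813566887258847
handle top (array([450. , 263.1,  86.1]), np.float64(10.649104528825458))
```

Case centre is about (643.3, 43.4), yaw about +10.4°, ledge about 63–70. The wedge is at (446.7, 267.8), yaw −14.2°, and the tray at (438.6, 256.5), yaw −15.1°. All sizes match the description.

```bash
cat > d.py <<'E'
import sys
from h import *
from rig import monitor
def delta(tx,ty,tz,yaw):
    s=monitor.sense();p=s["eef_pos"];w=s["tcp_rot"][2]
    d=np.array([tx,ty,tz])-p;c,n=np.cos(w),np.sin(w)
    dy=(yaw-np.degrees(w)+180)%360-180
    print("x %.3f y %.3f z %.3f az %.3f"%((d[0]*c+d[1]*n)/50,(d[0]*n-d[1]*c)/50,-d[2]/50,-dy/6),"| at",p.round(1),"yaw %.2f"%np.degrees(w),"F",s["contact_force"].round(1),"t %.1f"%s["clock"])
C=np.array([643.3,43.4]);Y=10.4
def cr(x,y):  # cradle -> world xy
    a=np.radians(Y);return C+[x*np.cos(a)-y*np.sin(a),x*np.sin(a)+y*np.cos(a)]
E
python3 - <<'E'
from d import *
print([onz("scene",*S1(202,140),18)],T1(158,115),proj("top",(446.7,267.8,79)),proj("top",(446.7,267.8,18)),"scene top",S1(215,57),proj("scene",(446.7,267.8,79)))
delta(446.7,267.8,115,165.85)
delta(446.7,267.8,39,165.85)
E
```

```text
[array([448.77937706, 270.36303285,  18.        ])] (179.2, 192.6) [175.9913062  194.04269098] [180.80951344 195.75901331] scene top (322.6, 196.0) [322.0155239  197.40156872]
x -5.993 y -3.971 z 2.313 az -1.632 | at [253.4 570.9 230.6] yaw 156.06 F [-0.6 -1.  -0.7] t 0.1
x -5.993 y -3.971 z 3.833 az -1.632 | at [253.4 570.9 230.6] yaw 156.06 F [-0.6 -1.  -0.7] t 0.1
```

>>> drive_tool:
  plan:
    - {"x":-3,"y":-2,"z":1,"az":-0.8,"hand":85}
    - {"x":-5.98,"y":-3.99,"z":2,"az":-1.63,"hand":85}
    - {"x":-5.98,"y":-3.99,"z":2,"az":-1.63,"hand":70}
    - {"x":-5.98,"y":-3.99,"z":2,"az":-1.63,"hand":60}
    - {"x":-5.98,"y":-3.99,"z":2,"az":-1.63,"hand":60}
    - {"x":-5.98,"y":-3.99,"z":2,"az":-1.63,"hand":60}
    - {"x":-5.98,"y":-3.99,"z":2,"az":-1.63,"hand":60}
    - {"x":-5.98,"y":-3.99,"z":2,"az":-1.63,"hand":60}
  grip_force: 60

```text
invalid input
```

Run:
```python
from d import *
delta(447.3,268.5,39,165.85)
```

```text
x -5.998 y -3.954 z 3.833 az -1.632 | at [253.4 570.9 230.6] yaw 156.06 F [-0.6 -1.  -0.7] t 0.1
```

>>> drive_tool:
  plan:
    - {"x":-3,"y":-2,"z":1,"ax":0,"ay":0,"az":-0.8,"hand":85}
    - {"x":-5.98,"y":-3.99,"z":2,"ax":0,"ay":0,"az":-1.63,"hand":85}
    - {"x":-5.98,"y":-3.99,"z":2,"ax":0,"ay":0,"az":-1.63,"hand":70}
    - {"x":-5.98,"y":-3.99,"z":2,"ax":0,"ay":0,"az":-1.63,"hand":60}
    - {"x":-5.98,"y":-3.99,"z":2,"ax":0,"ay":0,"az":-1.63,"hand":60}
    - {"x":-5.98,"y":-3.99,"z":2,"ax":0,"ay":0,"az":-1.63,"hand":60}
    - {"x":-5.98,"y":-3.99,"z":2,"ax":0,"ay":0,"az":-1.63,"hand":60}
    - {"x":-5.98,"y":-3.99,"z":2,"ax":0,"ay":0,"az":-1.63,"hand":60}
  grip_force: 60

```text
clock: 0.9
eef_pos: [446.6, 264.2, 130.0]
tcp_rot: [-3.14, -0.001, 2.893]
contact_force: [0.5, 0.7, 0.7]
opening: 0.705
grasp_force: 0.0
```

Run:
```python
from d import *
delta(447.3,268.5,39,165.85)
```

```text
x 0.007 y 0.087 z 1.820 az -0.019 | at [446.6 264.2 130. ] yaw 165.74 F [0.5 0.7 0.7] t 0.9
```

>>> drive_tool:
  plan:
    - {"x":0,"y":0.06,"z":0.5,"ax":0,"ay":0,"az":0,"hand":60}
    - {"x":0,"y":0.06,"z":1,"ax":0,"ay":0,"az":0,"hand":60}
    - {"x":0,"y":0.06,"z":1.5,"ax":0,"ay":0,"az":0,"hand":60}
    - {"x":0,"y":0.06,"z":1.82,"ax":0,"ay":0,"az":0,"hand":60}
    - {"x":0,"y":0.06,"z":1.82,"ax":0,"ay":0,"az":0,"hand":60}
    - {"x":0,"y":0.06,"z":1.82,"ax":0,"ay":0,"az":0,"hand":60}

```text
clock: 1.5
eef_pos: [446.5, 270.4, 40.3]
tcp_rot: [-3.141, -0.001, 2.895]
contact_force: [-0.5, 0.5, 1.1]
opening: 0.703
grasp_force: 0.0
```

Run:
```python
from d import *
delta(447.3,268.5,39,165.85)
```

```text
x -0.024 y -0.033 z 0.026 az -0.001 | at [446.5 270.4  40.3] yaw 165.84 F [-0.5  0.5  1.1] t 1.5
```

>>> drive_tool:
  plan:
    - {"x":-0.02,"y":-0.03,"z":0.02,"ax":0,"ay":0,"az":0,"hand":40}
    - {"x":-0.02,"y":-0.03,"z":0.02,"ax":0,"ay":0,"az":0,"hand":25}
    - {"x":-0.02,"y":-0.03,"z":0.02,"ax":0,"ay":0,"az":0,"hand":10}
    - {"x":-0.02,"y":-0.03,"z":0.02,"ax":0,"ay":0,"az":0,"hand":5}
    - {"x":-0.02,"y":-0.03,"z":0.02,"ax":0,"ay":0,"az":0,"hand":5}
    - {"x":-0.02,"y":-0.03,"z":0.02,"ax":0,"ay":0,"az":0,"hand":5}
    - {"x":-0.02,"y":-0.03,"z":0.02,"ax":0,"ay":0,"az":0,"hand":5}
    - {"x":-0.02,"y":-0.03,"z":0.02,"ax":0,"ay":0,"az":0,"hand":5}
  grip_force: 60

```text
clock: 2.3
eef_pos: [447.8, 269.1, 40.1]
tcp_rot: [3.141, 0.001, 2.895]
contact_force: [-0.3, -0.9, 6.8]
opening: 0.175
grasp_force: 59.3
```

Run:
```python
from d import *
delta(447.3,268.5,39,165.85)
```

```text
x 0.007 y -0.014 z 0.022 az -0.001 | at [447.8 269.1  40.1] yaw 165.84 F [-0.3 -0.9  6.8] t 2.3
```

Run:
```python
from d import *
print(cr(0,128));delta(*cr(0,128),140,190.4)
```

```text
[620.19354941 169.29714826]
x -3.831 y -1.092 z -1.998 az -4.093 | at [447.8 269.1  40.1] yaw 165.84 F [-0.3 -0.9  6.8] t 2.3
```

>>> drive_tool:
  plan:
    - {"x":0,"y":0,"z":-1,"ax":0,"ay":0,"az":0,"hand":5}
    - {"x":0,"y":0,"z":-2,"ax":0,"ay":0,"az":0,"hand":5}
    - {"x":0,"y":0,"z":-2,"ax":0,"ay":0,"az":0,"hand":5}

```text
clock: 2.6
eef_pos: [450.7, 270.9, 145.4]
tcp_rot: [3.134, 0.007, 2.894]
contact_force: [-0.2, 0.0, -1.8]
opening: 0.184
grasp_force: 58.9
```

Run:
```python
from d import *
print(cr(0,128));delta(*cr(0,128),120,190.4)
```

```text
[620.19354941 169.29714826]
x -3.784 y -1.140 z 0.508 az -4.093 | at [450.7 270.9 145.4] yaw 165.84 F [-0.2  0.  -1.8] t 2.6
```

>>> drive_tool:
  plan:
    - {"x":-1,"y":-0.3,"z":0,"ax":0,"ay":0,"az":-1,"hand":5}
    - {"x":-2,"y":-0.6,"z":0,"ax":0,"ay":0,"az":-2,"hand":5}
    - {"x":-3,"y":-0.85,"z":0,"ax":0,"ay":0,"az":-3,"hand":5}
    - {"x":-3.6,"y":-1.03,"z":0.2,"ax":0,"ay":0,"az":-3.9,"hand":5}
    - {"x":-3.83,"y":-1.09,"z":0.4,"ax":0,"ay":0,"az":-4.09,"hand":5}
    - {"x":-3.83,"y":-1.09,"z":0.4,"ax":0,"ay":0,"az":-4.09,"hand":5}
    - {"x":-3.83,"y":-1.09,"z":0.4,"ax":0,"ay":0,"az":-4.09,"hand":5}
    - {"x":-3.83,"y":-1.09,"z":0.4,"ax":0,"ay":0,"az":-4.09,"hand":5}

```text
clock: 3.4
eef_pos: [618.7, 169.7, 119.5]
tcp_rot: [3.141, -0.0, -2.96]
contact_force: [-0.3, 0.1, -0.7]
opening: 0.178
grasp_force: 58.8
```

Run:
```python
from d import *
import cv2
delta(*cr(0,128),112,190.4)
s,t=imaging.grab_frame("scene"),imaging.grab_frame("top")
cv2.imwrite("raw_s1.png",s[:,:,::-1]);cv2.imwrite("raw_t1.png",t[:,:,::-1])
u=proj("scene",(632,110,75)).astype(int);v=proj("top",(632,110,75)).astype(int);print(u,v)
f=lambda im,u:cv2.resize(im[u[1]-40:u[1]+40,u[0]-40:u[0]+40,::-1],(400,400),interpolation=cv2.INTER_CUBIC)
cv2.imwrite("pics/c3.png",np.hstack([f(s,u),f(t,v)]))
```

```text
x -0.027 y -0.013 z 0.151 az -0.002 | at [618.7 169.7 119.5] yaw -169.61 F [-0.3  0.1 -0.7] t 3.4
[264 235] [235 128]
```

View pics/c3.png

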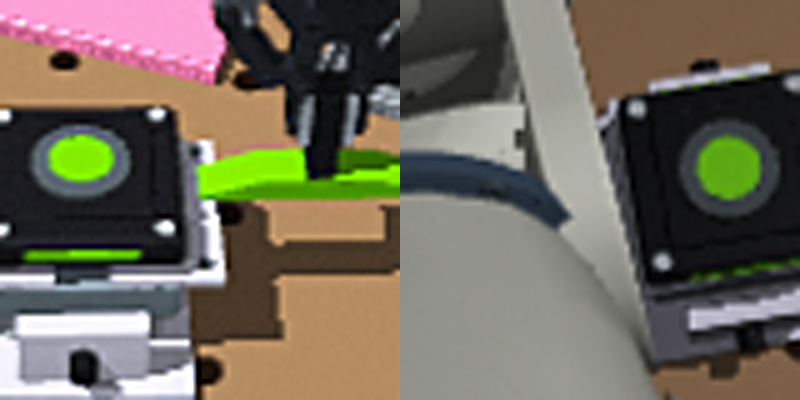

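The left crop shows the wedge level in the grip, its tip at crop (200,180) just outside the cover over the left ledge. Next I lower it to feel for the ledge.

>>> drive_tool:
  plan:
    - {"x":-0.02,"y":0,"z":0.1,"ax":0,"ay":0,"az":0,"hand":5}
    - {"x":-0.02,"y":0,"z":0.15,"ax":0,"ay":0,"az":0,"hand":5}
    - {"x":-0.02,"y":0,"z":0.17,"ax":0,"ay":0,"az":0,"hand":5}
    - {"x":-0.02,"y":0,"z":0.19,"ax":0,"ay":0,"az":0,"hand":5}
    - {"x":-0.02,"y":0,"z":0.21,"ax":0,"ay":0,"az":0,"hand":5}
    - {"x":-0.02,"y":0,"z":0.21,"ax":0,"ay":0,"az":0,"hand":5}
    - {"x":-0.02,"y":0,"z":0.21,"ax":0,"ay":0,"az":0,"hand":5}

```text
clock: 4.2
eef_pos: [620.6, 169.2, 108.8]
tcp_rot: [-3.142, -0.0, -2.96]
contact_force: [0.3, 0.3, -0.6]
opening: 0.18
grasp_force: 58.8
```

>>> drive_tool:
  plan:
    - {"x":0,"y":0,"z":0.01,"ax":0,"ay":0,"az":0,"hand":5}
    - {"x":0,"y":0,"z":0.02,"ax":0,"ay":0,"az":0,"hand":5}
    - {"x":0,"y":0,"z":0.03,"ax":0,"ay":0,"az":0,"hand":5}
    - {"x":0,"y":0,"z":0.03,"ax":0,"ay":0,"az":0,"hand":5}
    - {"x":0,"y":0,"z":0.03,"ax":0,"ay":0,"az":0,"hand":5}

```text
clock: 4.7
eef_pos: [620.6, 169.3, 107.3]
tcp_rot: [-3.142, -0.0, -2.96]
contact_force: [0.4, -0.3, -1.0]
opening: 0.177
grasp_force: 58.8
```

>>> drive_tool:
  plan:
    - {"x":0,"y":0,"z":0.01,"ax":0,"ay":0,"az":0,"hand":5}
    - {"x":0,"y":0,"z":0.02,"ax":0,"ay":0,"az":0,"hand":5}
    - {"x":0,"y":0,"z":0.03,"ax":0,"ay":0,"az":0,"hand":5}
    - {"x":0,"y":0,"z":0.03,"ax":0,"ay":0,"az":0,"hand":5}

```text
clock: 5.1
eef_pos: [620.5, 169.3, 105.7]
tcp_rot: [-3.142, -0.0, -2.96]
contact_force: [-0.3, -0.2, -0.8]
opening: 0.177
grasp_force: 58.8
```

>>> drive_tool:
  plan:
    - {"x":0,"y":0,"z":0.01,"ax":0,"ay":0,"az":0,"hand":5}
    - {"x":0,"y":0,"z":0.02,"ax":0,"ay":0,"az":0,"hand":5}
    - {"x":0,"y":0,"z":0.03,"ax":0,"ay":0,"az":0,"hand":5}
    - {"x":0,"y":0,"z":0.03,"ax":0,"ay":0,"az":0,"hand":5}

```text
clock: 5.5
eef_pos: [620.6, 169.4, 104.5]
tcp_rot: [3.142, 0.0, -2.96]
contact_force: [-2.0, 0.1, 1.6]
opening: 0.175
grasp_force: 59.1
```

Ledge felt at underside z ≈ 68.4, which agrees with the camera. Raise slightly and ease in to find where the lip makes contact.

>>> drive_tool:
  plan:
    - {"x":-0.01,"y":0,"z":-0.01,"ax":0,"ay":0,"az":0,"hand":5}
    - {"x":-0.01,"y":-0.04,"z":-0.01,"ax":0,"ay":0,"az":0,"hand":5}
    - {"x":-0.01,"y":-0.08,"z":-0.01,"ax":0,"ay":0,"az":0,"hand":5}
    - {"x":-0.01,"y":-0.12,"z":-0.01,"ax":0,"ay":0,"az":0,"hand":5}
    - {"x":-0.01,"y":-0.16,"z":-0.01,"ax":0,"ay":0,"az":0,"hand":5}
    - {"x":-0.01,"y":-0.2,"z":-0.01,"ax":0,"ay":0,"az":0,"hand":5}
    - {"x":-0.01,"y":-0.2,"z":-0.01,"ax":0,"ay":0,"az":0,"hand":5}
    - {"x":-0.01,"y":-0.2,"z":-0.01,"ax":0,"ay":0,"az":0,"hand":5}

```text
clock: 6.3
eef_pos: [622.9, 159.5, 104.8]
tcp_rot: [3.142, 0.0, -2.961]
contact_force: [-0.4, -0.4, 0.0]
opening: 0.175
grasp_force: 58.8
```

>>> drive_tool:
  plan:
    - {"x":0,"y":-0.015,"z":0,"ax":0,"ay":0,"az":0,"hand":5}
    - {"x":0,"y":-0.03,"z":0,"ax":0,"ay":0,"az":0,"hand":5}
    - {"x":0,"y":-0.04,"z":0,"ax":0,"ay":0,"az":0,"hand":5}
    - {"x":0,"y":-0.04,"z":0,"ax":0,"ay":0,"az":0,"hand":5}

```text
clock: 6.7
eef_pos: [623.3, 157.5, 104.8]
tcp_rot: [-3.142, 0.0, -2.96]
contact_force: [-1.3, -0.4, -1.2]
opening: 0.181
grasp_force: 58.8
```

>>> drive_tool:
  plan:
    - {"x":0,"y":-0.015,"z":0,"ax":0,"ay":0,"az":0,"hand":5}
    - {"x":0,"y":-0.03,"z":0,"ax":0,"ay":0,"az":0,"hand":5}
    - {"x":0,"y":-0.04,"z":0,"ax":0,"ay":0,"az":0,"hand":5}
    - {"x":0,"y":-0.04,"z":0,"ax":0,"ay":0,"az":0,"hand":5}

```text
clock: 7.1
eef_pos: [623.4, 155.9, 104.7]
tcp_rot: [3.141, -0.0, -2.961]
contact_force: [-0.1, 3.0, -2.5]
opening: 0.178
grasp_force: 58.6
```

>>> drive_tool:
  plan:
    - {"x":0,"y":-0.015,"z":0,"ax":0,"ay":0,"az":0,"hand":5}
    - {"x":0,"y":-0.03,"z":0,"ax":0,"ay":0,"az":0,"hand":5}
    - {"x":0,"y":-0.045,"z":0,"ax":0,"ay":0,"az":0,"hand":5}
    - {"x":0,"y":-0.06,"z":0,"ax":0,"ay":0,"az":0,"hand":5}

```text
clock: 7.5
eef_pos: [624.0, 153.9, 104.9]
tcp_rot: [3.14, 0.0, -2.961]
contact_force: [-1.3, 8.4, -0.8]
opening: 0.179
grasp_force: 58.9
```

>>> drive_tool:
  plan:
    - {"x":0,"y":-0.015,"z":0,"ax":0,"ay":0,"az":0,"hand":5}
    - {"x":0,"y":-0.03,"z":0,"ax":0,"ay":0,"az":0,"hand":5}
    - {"x":0,"y":-0.045,"z":0,"ax":0,"ay":0,"az":0,"hand":5}
    - {"x":0,"y":-0.06,"z":0,"ax":0,"ay":0,"az":0,"hand":5}

```text
clock: 7.9
eef_pos: [624.6, 151.0, 104.9]
tcp_rot: [3.14, 0.0, -2.961]
contact_force: [-1.8, 8.9, -1.1]
opening: 0.179
grasp_force: 58.9
```

>>> drive_tool:
  plan:
    - {"x":0,"y":-0.015,"z":0,"ax":0,"ay":0,"az":0,"hand":5}
    - {"x":0,"y":-0.03,"z":0,"ax":0,"ay":0,"az":0,"hand":5}
    - {"x":0,"y":-0.045,"z":0,"ax":0,"ay":0,"az":0,"hand":5}
    - {"x":0,"y":-0.06,"z":0,"ax":0,"ay":0,"az":0,"hand":5}
    - {"x":0,"y":-0.07,"z":0,"ax":0,"ay":0,"az":0,"hand":5}
    - {"x":0,"y":-0.07,"z":0,"ax":0,"ay":0,"az":0,"hand":5}

```text
clock: 8.5
eef_pos: [625.2, 147.4, 104.8]
tcp_rot: [3.14, 0.0, -2.961]
contact_force: [-1.1, 7.7, -1.4]
opening: 0.179
grasp_force: 59.0
```

Run:
```python
from d import *
import cv2
from rig import monitor
p=monitor.sense()["eef_pos"][:2]-C;a=np.radians(Y);print("cradle",p[0]*np.cos(a)+p[1]*np.sin(a),-p[0]*np.sin(a)+p[1]*np.cos(a))
b=cv2.imread("raw_s1.png");s=imaging.grab_frame("scene")[:,:,::-1];cv2.imwrite("raw_s2.png",s)
g=lambda im:cv2.cvtColor(im,cv2.COLOR_BGR2GRAY).astype(np.float32)
A,B=g(b),g(s)
for n,X in[("hx+y",(677.6,93.9,101)),("lx+y",(593.1,77.5,101)),("hx-y",(692.7,9.6,101)),("lx-y",(608.5,-6.6,101))]:
    u=proj("scene",X).astype(int);q=proj("scene",np.add(X,[0,0,4]))-proj("scene",X)
    sl=np.s_[u[1]-6:u[1]+7,u[0]-6:u[0]+7]
    print(n,cv2.phaseCorrelate(A[sl],B[sl]),"4mm=",q)
```

```text
cradle 0.9753698398997024 105.52740314515388
hx+y ((0.2183051451199498, -0.6246559763147772), 1.1418171951505873) 4mm= [ 0.04851191 -1.06811419]
lx+y ((0.3996085110608645, 0.02814759215243079), 1.0426603274875217) 4mm= [ 0.04029232 -1.05559651]
hx-y ((0.19413215137234818, 0.37421482476227297), 1.2079307577345106) 4mm= [-0.04277396 -1.07119276]
lx-y ((0.3257898926867018, 0.6664673380523469), 1.0076165633731418) 4mm= [-0.03917312 -1.05875991]
```

Left is up about 3 mm. I'll withdraw, cross over the case, and do the right side.

>>> drive_tool:
  plan:
    - {"x":0.02,"y":0.15,"z":0,"ax":0,"ay":0,"az":0,"hand":5}
    - {"x":0.02,"y":0.35,"z":0,"ax":0,"ay":0,"az":0,"hand":5}
    - {"x":0.02,"y":0.55,"z":0,"ax":0,"ay":0,"az":0,"hand":5}
    - {"x":0.02,"y":0.55,"z":-0.1,"ax":0,"ay":0,"az":0,"hand":5}
    - {"x":0.02,"y":0.55,"z":-0.8,"ax":0,"ay":0,"az":0,"hand":5}
    - {"x":0.02,"y":0.55,"z":-1.5,"ax":0,"ay":0,"az":0,"hand":5}
    - {"x":0.02,"y":0.55,"z":-1.5,"ax":0,"ay":0,"az":0,"hand":5}
    - {"x":0.02,"y":0.55,"z":-1.5,"ax":0,"ay":0,"az":0,"hand":5}

```text
clock: 9.35
eef_pos: [619.9, 173.2, 181.0]
tcp_rot: [-3.142, 0.002, -2.96]
contact_force: [-1.0, -0.1, -0.9]
opening: 0.18
grasp_force: 59.3
```

Run:
```python
from d import *
delta(*cr(0,-128),180,190.4)
```

```text
x 0.009 y -5.199 z 0.019 az -0.000 | at [619.9 173.2 181. ] yaw -169.60 F [-1.  -0.1 -0.9] t 9.3
```

>>> drive_tool:
  plan:
    - {"x":0.01,"y":-1,"z":0,"ax":0,"ay":0,"az":0,"hand":5}
    - {"x":0.01,"y":-2,"z":0,"ax":0,"ay":0,"az":0,"hand":5}
    - {"x":0.01,"y":-3,"z":0,"ax":0,"ay":0,"az":0,"hand":5}
    - {"x":0.01,"y":-4,"z":0,"ax":0,"ay":0,"az":0,"hand":5}
    - {"x":0.01,"y":-4.9,"z":0,"ax":0,"ay":0,"az":0,"hand":5}
    - {"x":0.01,"y":-5.2,"z":0,"ax":0,"ay":0,"az":0,"hand":5}
    - {"x":0.01,"y":-5.2,"z":0,"ax":0,"ay":0,"az":0,"hand":5}
    - {"x":0.01,"y":-5.2,"z":0,"ax":0,"ay":0,"az":0,"hand":5}

```text
clock: 10.15
eef_pos: [665.0, -82.0, 178.7]
tcp_rot: [3.14, -0.002, -2.961]
contact_force: [-0.5, 0.3, -0.6]
opening: 0.179
grasp_force: 59.3
```

Run:
```python
from d import *
delta(*cr(0,-128),105.5,190.4)
```

```text
x -0.027 y -0.014 z 1.463 az -0.008 | at [665.  -82.  178.7] yaw -169.65 F [-0.5  0.3 -0.6] t 10.2
```

>>> drive_tool:
  plan:
    - {"x":-0.02,"y":-0.01,"z":0.5,"ax":0,"ay":0,"az":0,"hand":5}
    - {"x":-0.02,"y":-0.01,"z":1.0,"ax":0,"ay":0,"az":0,"hand":5}
    - {"x":-0.02,"y":-0.01,"z":1.3,"ax":0,"ay":0,"az":0,"hand":5}
    - {"x":-0.02,"y":-0.01,"z":1.4,"ax":0,"ay":0,"az":0,"hand":5}
    - {"x":-0.02,"y":-0.01,"z":1.42,"ax":0,"ay":0,"az":0,"hand":5}
    - {"x":-0.02,"y":-0.01,"z":1.43,"ax":0,"ay":0,"az":0,"hand":5}
    - {"x":-0.02,"y":-0.01,"z":1.43,"ax":0,"ay":0,"az":0,"hand":5}
    - {"x":-0.02,"y":-0.01,"z":1.43,"ax":0,"ay":0,"az":0,"hand":5}

```text
clock: 10.95
eef_pos: [667.4, -83.1, 109.2]
tcp_rot: [-3.141, 0.001, -2.96]
contact_force: [0.2, 0.5, -0.7]
opening: 0.182
grasp_force: 59.3
```

Run:
```python
from d import *
delta(*cr(0,-128),104.8,190.4)
```

```text
x 0.017 y 0.015 z 0.089 az -0.004 | at [667.4 -83.1 109.2] yaw -169.62 F [ 0.2  0.5 -0.7] t 10.9
```

>>> drive_tool:
  plan:
    - {"x":0.015,"y":0,"z":0.03,"ax":0,"ay":0,"az":0,"hand":5}
    - {"x":0.015,"y":0,"z":0.06,"ax":0,"ay":0,"az":0,"hand":5}
    - {"x":0.015,"y":0,"z":0.085,"ax":0,"ay":0,"az":0,"hand":5}
    - {"x":0.015,"y":0,"z":0.085,"ax":0,"ay":0,"az":0,"hand":5}

```text
clock: 11.35
eef_pos: [666.1, -83.3, 104.5]
tcp_rot: [-3.142, 0.0, -2.96]
contact_force: [-1.5, -0.6, 2.6]
opening: 0.179
grasp_force: 59.9
```

>>> drive_tool:
  plan:
    - {"x":0,"y":0,"z":0.01,"ax":0,"ay":0,"az":0,"hand":5}
    - {"x":0,"y":0,"z":0.01,"ax":0,"ay":0,"az":0,"hand":5}
    - {"x":0,"y":0,"z":0.01,"ax":0,"ay":0,"az":0,"hand":5}

```text
clock: 11.65
eef_pos: [666.2, -83.4, 104.4]
tcp_rot: [-3.141, 0.0, -2.96]
contact_force: [-2.0, -1.0, 7.3]
opening: 0.18
grasp_force: 60.4
```

>>> drive_tool:
  plan:
    - {"x":0,"y":0.04,"z":-0.015,"ax":0,"ay":0,"az":0,"hand":5}
    - {"x":0,"y":0.08,"z":-0.015,"ax":0,"ay":0,"az":0,"hand":5}
    - {"x":0,"y":0.12,"z":-0.015,"ax":0,"ay":0,"az":0,"hand":5}
    - {"x":0,"y":0.16,"z":-0.015,"ax":0,"ay":0,"az":0,"hand":5}
    - {"x":0,"y":0.2,"z":-0.015,"ax":0,"ay":0,"az":0,"hand":5}
    - {"x":0,"y":0.24,"z":-0.015,"ax":0,"ay":0,"az":0,"hand":5}
    - {"x":0,"y":0.24,"z":-0.015,"ax":0,"ay":0,"az":0,"hand":5}
    - {"x":0,"y":0.24,"z":-0.015,"ax":0,"ay":0,"az":0,"hand":5}

```text
clock: 12.45
eef_pos: [664.1, -71.1, 104.5]
tcp_rot: [3.141, 0.0, -2.96]
contact_force: [1.3, -0.9, 5.3]
opening: 0.176
grasp_force: 60.1
```

>>> drive_tool:
  plan:
    - {"x":0,"y":0.015,"z":0,"ax":0,"ay":0,"az":0,"hand":5}
    - {"x":0,"y":0.03,"z":0,"ax":0,"ay":0,"az":0,"hand":5}
    - {"x":0,"y":0.045,"z":0,"ax":0,"ay":0,"az":0,"hand":5}
    - {"x":0,"y":0.06,"z":0,"ax":0,"ay":0,"az":0,"hand":5}

```text
clock: 12.85
eef_pos: [663.9, -69.3, 104.7]
tcp_rot: [-3.14, 0.001, -2.96]
contact_force: [1.1, -6.6, 4.9]
opening: 0.182
grasp_force: 60.2
```

>>> drive_tool:
  plan:
    - {"x":0,"y":0.015,"z":0,"ax":0,"ay":0,"az":0,"hand":5}
    - {"x":0,"y":0.03,"z":0,"ax":0,"ay":0,"az":0,"hand":5}
    - {"x":0,"y":0.045,"z":0,"ax":0,"ay":0,"az":0,"hand":5}
    - {"x":0,"y":0.06,"z":0,"ax":0,"ay":0,"az":0,"hand":5}

```text
clock: 13.25
eef_pos: [663.7, -67.6, 104.9]
tcp_rot: [-3.138, 0.001, -2.96]
contact_force: [1.5, -11.3, 5.2]
opening: 0.177
grasp_force: 60.1
```

>>> drive_tool:
  plan:
    - {"x":0,"y":0.0,"z":-0.008,"ax":0,"ay":0,"az":0,"hand":5}
    - {"x":0,"y":0.015,"z":-0.008,"ax":0,"ay":0,"az":0,"hand":5}
    - {"x":0,"y":0.03,"z":-0.008,"ax":0,"ay":0,"az":0,"hand":5}
    - {"x":0,"y":0.045,"z":-0.008,"ax":0,"ay":0,"az":0,"hand":5}

```text
clock: 13.65
eef_pos: [663.1, -65.2, 104.9]
tcp_rot: [-3.139, 0.001, -2.96]
contact_force: [2.5, -9.5, 2.9]
opening: 0.182
grasp_force: 60.1
```

>>> drive_tool:
  plan:
    - {"x":0,"y":0.015,"z":0,"ax":0,"ay":0,"az":0,"hand":5}
    - {"x":0,"y":0.03,"z":0,"ax":0,"ay":0,"az":0,"hand":5}
    - {"x":0,"y":0.045,"z":0,"ax":0,"ay":0,"az":0,"hand":5}
    - {"x":0,"y":0.06,"z":0,"ax":0,"ay":0,"az":0,"hand":5}

```text
clock: 14.05
eef_pos: [662.5, -62.2, 104.9]
tcp_rot: [-3.139, 0.001, -2.96]
contact_force: [0.7, -9.3, 4.0]
opening: 0.179
grasp_force: 60.1
```

>>> drive_tool:
  plan:
    - {"x":0,"y":0.015,"z":0,"ax":0,"ay":0,"az":0,"hand":5}
    - {"x":0,"y":0.03,"z":0,"ax":0,"ay":0,"az":0,"hand":5}
    - {"x":0,"y":0.045,"z":0,"ax":0,"ay":0,"az":0,"hand":5}
    - {"x":0,"y":0.06,"z":0,"ax":0,"ay":0,"az":0,"hand":5}

```text
clock: 14.45
eef_pos: [661.9, -59.2, 104.8]
tcp_rot: [-3.139, 0.001, -2.96]
contact_force: [1.3, -9.6, 3.6]
opening: 0.182
grasp_force: 60.1
```

>>> drive_tool:
  plan:
    - {"x":0,"y":0.015,"z":0,"ax":0,"ay":0,"az":0,"hand":5}
    - {"x":0,"y":0.03,"z":0,"ax":0,"ay":0,"az":0,"hand":5}
    - {"x":0,"y":0.045,"z":0,"ax":0,"ay":0,"az":0,"hand":5}
    - {"x":0,"y":0.06,"z":0,"ax":0,"ay":0,"az":0,"hand":5}
    - {"x":0,"y":0.075,"z":0,"ax":0,"ay":0,"az":0,"hand":5}

```text
clock: 14.95
eef_pos: [661.2, -55.5, 104.8]
tcp_rot: [-3.139, 0.001, -2.96]
contact_force: [2.2, -8.8, 3.8]
opening: 0.18
grasp_force: 60.1
```

>>> drive_tool:
  plan:
    - {"x":0,"y":0.015,"z":0,"ax":0,"ay":0,"az":0,"hand":5}
    - {"x":0,"y":0.03,"z":0,"ax":0,"ay":0,"az":0,"hand":5}
    - {"x":0,"y":0.045,"z":0,"ax":0,"ay":0,"az":0,"hand":5}
    - {"x":0,"y":0.06,"z":0,"ax":0,"ay":0,"az":0,"hand":5}
    - {"x":0,"y":0.07,"z":0,"ax":0,"ay":0,"az":0,"hand":5}
    - {"x":0,"y":0.07,"z":0,"ax":0,"ay":0,"az":0,"hand":5}

```text
clock: 15.55
eef_pos: [660.5, -51.9, 104.8]
tcp_rot: [-3.139, 0.001, -2.96]
contact_force: [1.4, -9.5, 3.2]
opening: 0.177
grasp_force: 60.0
```

Run:
```python
from d import *
import cv2
p=monitor.sense()["eef_pos"][:2]-C;a=np.radians(Y);print("cradle",p[0]*np.cos(a)+p[1]*np.sin(a),-p[0]*np.sin(a)+p[1]*np.cos(a))
s=imaging.grab_frame("scene")[:,:,::-1];cv2.imwrite("raw_s3.png",s)
u=proj("scene",(643,43,85)).astype(int)
f=lambda im:cv2.resize(im[u[1]-40:u[1]+40,u[0]-40:u[0]+40],(400,400),interpolation=cv2.INTER_CUBIC)
cv2.imwrite("pics/c4.png",np.hstack([f(cv2.imread("raw_s1.png")),f(s)]))
```

```text
cradle -0.25345807800232834 -96.83366119634395
```

View pics/c4.png

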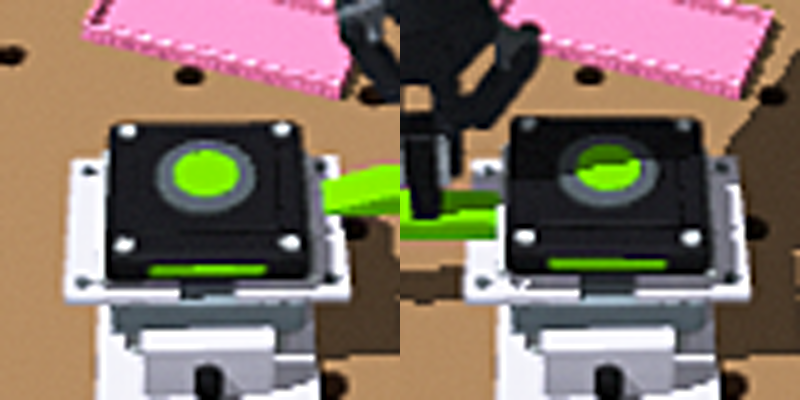

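The cover is visibly up: its front screws moved up about 1.4 px on the right side and 1.1 px on the left, roughly 6 and 3–4 mm. I'll go back to the left and take it well past 6 mm.

>>> drive_tool:
  plan:
    - {"x":0.0,"y":-0.2,"z":0,"ax":0,"ay":0,"az":0,"hand":5}
    - {"x":0.0,"y":-0.5,"z":0,"ax":0,"ay":0,"az":0,"hand":5}
    - {"x":0.0,"y":-0.75,"z":0,"ax":0,"ay":0,"az":0,"hand":5}
    - {"x":0.0,"y":-0.75,"z":-0.1,"ax":0,"ay":0,"az":0,"hand":5}
    - {"x":0.0,"y":-0.75,"z":-0.8,"ax":0,"ay":0,"az":0,"hand":5}
    - {"x":0.0,"y":-0.75,"z":-1.5,"ax":0,"ay":0,"az":0,"hand":5}
    - {"x":0.0,"y":-0.75,"z":-1.5,"ax":0,"ay":0,"az":0,"hand":5}
    - {"x":0.0,"y":-0.75,"z":-1.5,"ax":0,"ay":0,"az":0,"hand":5}

```text
clock: 16.4
eef_pos: [667.0, -87.2, 180.4]
tcp_rot: [-3.141, 0.001, -2.961]
contact_force: [-0.8, 0.5, -1.6]
opening: 0.18
grasp_force: 59.6
```

Run:
```python
from d import *
delta(*cr(0,127.5),180,190.4)
```

```text
x -0.003 y 5.206 z 0.007 az -0.005 | at [667.  -87.2 180.4] yaw -169.63 F [-0.8  0.5 -1.6] t 16.4
```

>>> drive_tool:
  plan:
    - {"x":0,"y":1,"z":0,"ax":0,"ay":0,"az":0,"hand":5}
    - {"x":0,"y":2,"z":0,"ax":0,"ay":0,"az":0,"hand":5}
    - {"x":0,"y":3,"z":0,"ax":0,"ay":0,"az":0,"hand":5}
    - {"x":0,"y":4,"z":0,"ax":0,"ay":0,"az":0,"hand":5}
    - {"x":0,"y":4.9,"z":0,"ax":0,"ay":0,"az":0,"hand":5}
    - {"x":0,"y":5.2,"z":0,"ax":0,"ay":0,"az":0,"hand":5}
    - {"x":0,"y":5.2,"z":0,"ax":0,"ay":0,"az":0,"hand":5}
    - {"x":0,"y":5.2,"z":0,"ax":0,"ay":0,"az":0,"hand":5}

```text
clock: 17.2
eef_pos: [619.5, 168.0, 178.6]
tcp_rot: [-3.141, -0.002, -2.96]
contact_force: [-0.2, -0.9, -0.4]
opening: 0.182
grasp_force: 59.5
```

Run:
```python
from d import *
delta(*cr(0,127.5),106,190.4)
```

```text
x -0.019 y 0.014 z 1.452 az 0.003 | at [619.5 168.  178.6] yaw -169.58 F [-0.2 -0.9 -0.4] t 17.2
```

>>> drive_tool:
  plan:
    - {"x":0,"y":0.02,"z":0.5,"ax":0,"ay":0,"az":0,"hand":5}
    - {"x":0,"y":0.02,"z":1.0,"ax":0,"ay":0,"az":0,"hand":5}
    - {"x":0,"y":0.02,"z":1.3,"ax":0,"ay":0,"az":0,"hand":5}
    - {"x":0,"y":0.02,"z":1.4,"ax":0,"ay":0,"az":0,"hand":5}
    - {"x":0,"y":0.02,"z":1.44,"ax":0,"ay":0,"az":0,"hand":5}
    - {"x":0,"y":0.02,"z":1.47,"ax":0,"ay":0,"az":0,"hand":5}
    - {"x":0,"y":0.02,"z":1.47,"ax":0,"ay":0,"az":0,"hand":5}
    - {"x":0,"y":0.02,"z":1.47,"ax":0,"ay":0,"az":0,"hand":5}

```text
clock: 18.0
eef_pos: [620.2, 169.8, 107.0]
tcp_rot: [3.142, 0.001, -2.96]
contact_force: [0.4, -0.2, -0.9]
opening: 0.18
grasp_force: 59.5
```

Run:
```python
from d import *
delta(*cr(0,115.5),104.8,190.4)
```

```text
x 0.003 y -0.259 z 0.044 az -0.003 | at [620.2 169.8 107. ] yaw -169.62 F [ 0.4 -0.2 -0.9] t 18.0
```

Now lower to 104.8 and slide in to y ≈ 108, before the lip contact that is expected at about 106.

>>> drive_tool:
  plan:
    - {"x":0,"y":0,"z":0.02,"ax":0,"ay":0,"az":0,"hand":5}
    - {"x":0,"y":0,"z":0.044,"ax":0,"ay":0,"az":0,"hand":5}
    - {"x":0,"y":-0.08,"z":0.044,"ax":0,"ay":0,"az":0,"hand":5}
    - {"x":0,"y":-0.16,"z":0.044,"ax":0,"ay":0,"az":0,"hand":5}
    - {"x":0,"y":-0.24,"z":0.044,"ax":0,"ay":0,"az":0,"hand":5}
    - {"x":0,"y":-0.32,"z":0.044,"ax":0,"ay":0,"az":0,"hand":5}
    - {"x":0,"y":-0.38,"z":0.044,"ax":0,"ay":0,"az":0,"hand":5}
    - {"x":0,"y":-0.38,"z":0.044,"ax":0,"ay":0,"az":0,"hand":5}

```text
clock: 18.8
eef_pos: [623.8, 150.4, 104.5]
tcp_rot: [-3.142, 0.001, -2.961]
contact_force: [0.4, -0.1, 4.8]
opening: 0.179
grasp_force: 60.3
```

>>> drive_tool:
  plan:
    - {"x":0,"y":-0.02,"z":0,"ax":0,"ay":0,"az":0,"hand":5}
    - {"x":0,"y":-0.04,"z":0,"ax":0,"ay":0,"az":0,"hand":5}
    - {"x":0,"y":-0.06,"z":0,"ax":0,"ay":0,"az":0,"hand":5}
    - {"x":0,"y":-0.08,"z":0,"ax":0,"ay":0,"az":0,"hand":5}

```text
clock: 19.2
eef_pos: [624.4, 147.4, 104.6]
tcp_rot: [3.141, 0.001, -2.961]
contact_force: [-1.6, 7.4, 7.0]
opening: 0.173
grasp_force: 60.5
```

>>> drive_tool:
  plan:
    - {"x":0,"y":-0.02,"z":0,"ax":0,"ay":0,"az":0,"hand":5}
    - {"x":0,"y":-0.04,"z":0,"ax":0,"ay":0,"az":0,"hand":5}
    - {"x":0,"y":-0.06,"z":0,"ax":0,"ay":0,"az":0,"hand":5}
    - {"x":0,"y":-0.08,"z":0,"ax":0,"ay":0,"az":0,"hand":5}

```text
clock: 19.6
eef_pos: [625.0, 144.9, 104.8]
tcp_rot: [3.139, 0.002, -2.961]
contact_force: [-1.6, 11.2, 7.2]
opening: 0.181
grasp_force: 60.5
```

>>> drive_tool:
  plan:
    - {"x":0,"y":-0.02,"z":0,"ax":0,"ay":0,"az":0,"hand":5}
    - {"x":0,"y":-0.04,"z":0,"ax":0,"ay":0,"az":0,"hand":5}
    - {"x":0,"y":-0.06,"z":0,"ax":0,"ay":0,"az":0,"hand":5}
    - {"x":0,"y":-0.08,"z":0,"ax":0,"ay":0,"az":0,"hand":5}

```text
clock: 20.0
eef_pos: [625.7, 141.0, 104.7]
tcp_rot: [3.139, 0.002, -2.961]
contact_force: [-1.8, 12.5, 7.3]
opening: 0.178
grasp_force: 60.5
```

Run:
```python
from d import *
delta(*cr(0,93),104.8,190.4)
```

```text
x 0.006 y -0.123 z -0.001 az -0.009 | at [625.7 141.  104.7] yaw -169.66 F [-1.8 12.5  7.3] t 20.0
```

>>> drive_tool:
  plan:
    - {"x":0,"y":-0.015,"z":-0.01,"ax":0,"ay":0,"az":0,"hand":5}
    - {"x":0,"y":-0.03,"z":-0.01,"ax":0,"ay":0,"az":0,"hand":5}
    - {"x":0,"y":-0.05,"z":-0.01,"ax":0,"ay":0,"az":0,"hand":5}
    - {"x":0,"y":-0.07,"z":-0.01,"ax":0,"ay":0,"az":0,"hand":5}

```text
clock: 20.4
eef_pos: [626.0, 137.2, 104.8]
tcp_rot: [3.139, 0.001, -2.961]
contact_force: [-2.5, 9.8, 3.5]
opening: 0.182
grasp_force: 60.3
```

>>> drive_tool:
  plan:
    - {"x":0,"y":-0.015,"z":0,"ax":0,"ay":0,"az":0,"hand":5}
    - {"x":0,"y":-0.03,"z":0,"ax":0,"ay":0,"az":0,"hand":5}
    - {"x":0,"y":-0.045,"z":0,"ax":0,"ay":0,"az":0,"hand":5}
    - {"x":0,"y":-0.06,"z":0,"ax":0,"ay":0,"az":0,"hand":5}
    - {"x":0,"y":-0.06,"z":0,"ax":0,"ay":0,"az":0,"hand":5}

```text
clock: 20.9
eef_pos: [626.5, 134.1, 104.7]
tcp_rot: [3.139, 0.001, -2.961]
contact_force: [-2.1, 9.3, 3.2]
opening: 0.176
grasp_force: 60.3
```

Run:
```python
from d import *
delta(*cr(0,93),104.8,190.4)
```

```text
x -0.003 y 0.016 z -0.001 az -0.009 | at [626.5 134.1 104.7] yaw -169.66 F [-2.1  9.3  3.2] t 20.9
```

Left is at about 7.7 mm and right at only about 6.2 by estimate, so one more right pass for margin.

>>> drive_tool:
  plan:
    - {"x":0.0,"y":0.2,"z":0,"ax":0,"ay":0,"az":0,"hand":5}
    - {"x":0.0,"y":0.5,"z":0,"ax":0,"ay":0,"az":0,"hand":5}
    - {"x":0.0,"y":0.8,"z":0,"ax":0,"ay":0,"az":0,"hand":5}
    - {"x":0.0,"y":0.8,"z":-0.1,"ax":0,"ay":0,"az":0,"hand":5}
    - {"x":0.0,"y":0.8,"z":-0.8,"ax":0,"ay":0,"az":0,"hand":5}
    - {"x":0.0,"y":0.8,"z":-1.5,"ax":0,"ay":0,"az":0,"hand":5}
    - {"x":0.0,"y":0.8,"z":-1.5,"ax":0,"ay":0,"az":0,"hand":5}
    - {"x":0.0,"y":0.8,"z":-1.5,"ax":0,"ay":0,"az":0,"hand":5}

```text
clock: 21.7
eef_pos: [619.5, 172.4, 180.2]
tcp_rot: [3.141, 0.001, -2.96]
contact_force: [-1.0, -0.1, -0.9]
opening: 0.183
grasp_force: 59.7
```

Run:
```python
from d import *
delta(*cr(0,-127.5),180,190.4)
```

```text
x -0.002 y -5.173 z 0.005 az 0.001 | at [619.5 172.4 180.2] yaw -169.60 F [-1.  -0.1 -0.9] t 21.7
```

>>> drive_tool:
  plan:
    - {"x":0,"y":-1,"z":0,"ax":0,"ay":0,"az":0,"hand":5}
    - {"x":0,"y":-2,"z":0,"ax":0,"ay":0,"az":0,"hand":5}
    - {"x":0,"y":-3,"z":0,"ax":0,"ay":0,"az":0,"hand":5}
    - {"x":0,"y":-4,"z":0,"ax":0,"ay":0,"az":0,"hand":5}
    - {"x":0,"y":-4.9,"z":0,"ax":0,"ay":0,"az":0,"hand":5}
    - {"x":0,"y":-5.18,"z":0,"ax":0,"ay":0,"az":0,"hand":5}
    - {"x":0,"y":-5.18,"z":0,"ax":0,"ay":0,"az":0,"hand":5}
    - {"x":0,"y":-5.18,"z":0,"ax":0,"ay":0,"az":0,"hand":5}

```text
clock: 22.5
eef_pos: [665.1, -81.9, 178.2]
tcp_rot: [3.14, -0.002, -2.961]
contact_force: [0.3, -0.1, -1.0]
opening: 0.179
grasp_force: 59.6
```

>>> drive_tool:
  plan:
    - {"x":0,"y":-0.01,"z":0.5,"ax":0,"ay":0,"az":0,"hand":5}
    - {"x":0,"y":-0.01,"z":1.0,"ax":0,"ay":0,"az":0,"hand":5}
    - {"x":0,"y":-0.01,"z":1.3,"ax":0,"ay":0,"az":0,"hand":5}
    - {"x":0,"y":-0.01,"z":1.4,"ax":0,"ay":0,"az":0,"hand":5}
    - {"x":0,"y":-0.01,"z":1.44,"ax":0,"ay":0,"az":0,"hand":5}
    - {"x":0,"y":-0.01,"z":1.46,"ax":0,"ay":0,"az":0,"hand":5}
    - {"x":0,"y":-0.01,"z":1.46,"ax":0,"ay":0,"az":0,"hand":5}
    - {"x":0,"y":-0.01,"z":1.46,"ax":0,"ay":0,"az":0,"hand":5}

```text
clock: 23.3
eef_pos: [666.6, -83.2, 107.4]
tcp_rot: [-3.141, 0.001, -2.96]
contact_force: [-0.1, 0.1, -1.4]
opening: 0.181
grasp_force: 59.6
```

Run:
```python
from d import *
delta(*cr(0,-105),105.1,190.4)
```

```text
x 0.002 y 0.475 z 0.046 az -0.004 | at [666.6 -83.2 107.4] yaw -169.62 F [-0.1  0.1 -1.4] t 23.3
```

>>> drive_tool:
  plan:
    - {"x":0,"y":0,"z":0.02,"ax":0,"ay":0,"az":0,"hand":5}
    - {"x":0,"y":0,"z":0.045,"ax":0,"ay":0,"az":0,"hand":5}
    - {"x":0,"y":0.1,"z":0.045,"ax":0,"ay":0,"az":0,"hand":5}
    - {"x":0,"y":0.2,"z":0.045,"ax":0,"ay":0,"az":0,"hand":5}
    - {"x":0,"y":0.3,"z":0.045,"ax":0,"ay":0,"az":0,"hand":5}
    - {"x":0,"y":0.4,"z":0.045,"ax":0,"ay":0,"az":0,"hand":5}
    - {"x":0,"y":0.48,"z":0.045,"ax":0,"ay":0,"az":0,"hand":5}
    - {"x":0,"y":0.55,"z":0.045,"ax":0,"ay":0,"az":0,"hand":5}

```text
clock: 24.1
eef_pos: [661.3, -55.7, 104.5]
tcp_rot: [-3.141, 0.001, -2.96]
contact_force: [0.6, -3.2, 4.1]
opening: 0.179
grasp_force: 60.3
```

>>> drive_tool:
  plan:
    - {"x":0,"y":0.02,"z":0,"ax":0,"ay":0,"az":0,"hand":5}
    - {"x":0,"y":0.04,"z":0,"ax":0,"ay":0,"az":0,"hand":5}
    - {"x":0,"y":0.055,"z":0,"ax":0,"ay":0,"az":0,"hand":5}
    - {"x":0,"y":0.07,"z":0,"ax":0,"ay":0,"az":0,"hand":5}

```text
clock: 24.5
eef_pos: [660.8, -52.9, 104.6]
tcp_rot: [-3.141, 0.001, -2.96]
contact_force: [0.6, -2.1, 5.2]
opening: 0.185
grasp_force: 60.5
```

>>> drive_tool:
  plan:
    - {"x":0,"y":0.015,"z":0,"ax":0,"ay":0,"az":0,"hand":5}
    - {"x":0,"y":0.03,"z":0,"ax":0,"ay":0,"az":0,"hand":5}
    - {"x":0,"y":0.045,"z":0,"ax":0,"ay":0,"az":0,"hand":5}
    - {"x":0,"y":0.06,"z":0,"ax":0,"ay":0,"az":0,"hand":5}

```text
clock: 24.9
eef_pos: [660.8, -51.6, 104.8]
tcp_rot: [-3.138, 0.001, -2.96]
contact_force: [1.7, -11.2, 4.7]
opening: 0.181
grasp_force: 60.4
```

Run:
```python
from d import *
delta(*cr(0,-93),105.1,190.4)
```

```text
x 0.000 y 0.073 z -0.006 az 0.001 | at [660.8 -51.6 104.8] yaw -169.59 F [  1.7 -11.2   4.7] t 24.9
```

Contact is where expected, so I push on to about −92.

>>> drive_tool:
  plan:
    - {"x":0,"y":0.015,"z":-0.005,"ax":0,"ay":0,"az":0,"hand":5}
    - {"x":0,"y":0.03,"z":-0.005,"ax":0,"ay":0,"az":0,"hand":5}
    - {"x":0,"y":0.045,"z":-0.005,"ax":0,"ay":0,"az":0,"hand":5}
    - {"x":0,"y":0.06,"z":-0.005,"ax":0,"ay":0,"az":0,"hand":5}
    - {"x":0,"y":0.075,"z":-0.005,"ax":0,"ay":0,"az":0,"hand":5}
    - {"x":0,"y":0.075,"z":-0.005,"ax":0,"ay":0,"az":0,"hand":5}

```text
clock: 25.5
eef_pos: [659.9, -47.8, 104.8]
tcp_rot: [-3.139, 0.001, -2.96]
contact_force: [1.7, -9.6, 4.1]
opening: 0.176
grasp_force: 60.4
```

Run:
```python
from d import *
delta(*cr(0,-93),105.1,190.4)
```

```text
x -0.002 y -0.007 z -0.006 az -0.001 | at [659.9 -47.8 104.8] yaw -169.61 F [ 1.7 -9.6  4.1] t 25.5
```

>>> drive_tool:
  plan:
    - {"x":0.0,"y":-0.2,"z":0,"ax":0,"ay":0,"az":0,"hand":5}
    - {"x":0.0,"y":-0.5,"z":0,"ax":0,"ay":0,"az":0,"hand":5}
    - {"x":0.0,"y":-0.8,"z":0,"ax":0,"ay":0,"az":0,"hand":5}
    - {"x":0.0,"y":-0.8,"z":-0.1,"ax":0,"ay":0,"az":0,"hand":5}
    - {"x":0.0,"y":-0.8,"z":-0.8,"ax":0,"ay":0,"az":0,"hand":5}
    - {"x":0.0,"y":-0.8,"z":-1.5,"ax":0,"ay":0,"az":0,"hand":5}
    - {"x":0.0,"y":-0.8,"z":-1.5,"ax":0,"ay":0,"az":0,"hand":5}
    - {"x":0.0,"y":-0.8,"z":-1.5,"ax":0,"ay":0,"az":0,"hand":5}

```text
clock: 26.3
eef_pos: [666.6, -85.7, 180.0]
tcp_rot: [-3.141, 0.001, -2.961]
contact_force: [0.7, -0.0, -0.2]
opening: 0.183
grasp_force: 59.7
```

Run:
```python
from d import *
import cv2
delta(438.6,256.5,140,165.3)
s=imaging.grab_frame("scene")[:,:,::-1];cv2.imwrite("raw_s4.png",s)
u=proj("scene",(643,43,85)).astype(int)
f=lambda im:cv2.resize(im[u[1]-40:u[1]+40,u[0]-40:u[0]+40],(400,400),interpolation=cv2.INTER_CUBIC)
cv2.imwrite("pics/c5.png",np.hstack([f(cv2.imread("raw_scene0.png")),f(s)]))
```

```text
x 3.254 y 7.552 z 0.801 az 4.178 | at [666.6 -85.7 180. ] yaw -169.63 F [ 0.7 -0.  -0.2] t 26.3
```

View pics/c5.png

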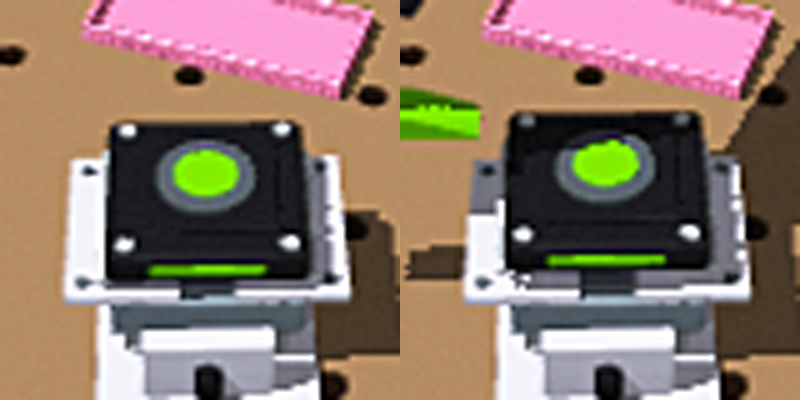

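The cover is level and up: its screws moved from rows 244/242 to 233/232, about 2.1 px, or roughly 7.5–8 mm on both sides. Now the wedge goes back to the tray.

>>> drive_tool:
  plan:
    - {"x":0.35,"y":0.9,"z":0,"ax":0,"ay":0,"az":0.5,"hand":5}
    - {"x":0.7,"y":1.8,"z":0,"ax":0,"ay":0,"az":1,"hand":5}
    - {"x":1.1,"y":2.7,"z":0,"ax":0,"ay":0,"az":1.5,"hand":5}
    - {"x":1.5,"y":3.6,"z":0,"ax":0,"ay":0,"az":2,"hand":5}
    - {"x":1.9,"y":4.5,"z":0,"ax":0,"ay":0,"az":2.5,"hand":5}
    - {"x":2.3,"y":5.4,"z":0,"ax":0,"ay":0,"az":3,"hand":5}
    - {"x":2.7,"y":6.3,"z":0,"ax":0,"ay":0,"az":3.5,"hand":5}
    - {"x":3.1,"y":7.2,"z":0,"ax":0,"ay":0,"az":4.18,"hand":5}

```text
clock: 27.15
eef_pos: [446.8, 241.6, 178.1]
tcp_rot: [-3.14, -0.002, 2.882]
contact_force: [1.0, 0.9, -0.9]
opening: 0.178
grasp_force: 59.7
```

>>> drive_tool:
  plan:
    - {"x":0,"y":0,"z":0.2,"ax":0,"ay":0,"az":0,"hand":5}
    - {"x":0,"y":0,"z":0.4,"ax":0,"ay":0,"az":0,"hand":5}
    - {"x":0,"y":0,"z":0.8,"ax":0,"ay":0,"az":0,"hand":5}
    - {"x":0,"y":0,"z":0.8,"ax":0,"ay":0,"az":0,"hand":5}

```text
clock: 27.55
eef_pos: [447.7, 238.6, 136.3]
tcp_rot: [-3.137, -0.004, 2.885]
contact_force: [-0.6, -1.1, -0.4]
opening: 0.18
grasp_force: 59.8
```

Run:
```python
from d import *
delta(438.6,256.5,40.5,165.3)
```

```text
x 0.267 y 0.299 z 1.917 az -0.005 | at [447.7 238.6 136.3] yaw 165.27 F [-0.6 -1.1 -0.4] t 27.6
```

>>> drive_tool:
  plan:
    - {"x":0.26,"y":0.3,"z":0.4,"ax":0,"ay":0,"az":0,"hand":5}
    - {"x":0.26,"y":0.3,"z":0.9,"ax":0,"ay":0,"az":0,"hand":5}
    - {"x":0.26,"y":0.3,"z":1.3,"ax":0,"ay":0,"az":0,"hand":5}
    - {"x":0.26,"y":0.3,"z":1.6,"ax":0,"ay":0,"az":0,"hand":5}
    - {"x":0.26,"y":0.3,"z":1.75,"ax":0,"ay":0,"az":0,"hand":5}
    - {"x":0.26,"y":0.3,"z":1.8,"ax":0,"ay":0,"az":0,"hand":5}
    - {"x":0.26,"y":0.3,"z":1.8,"ax":0,"ay":0,"az":0,"hand":5}
    - {"x":0.26,"y":0.3,"z":1.8,"ax":0,"ay":0,"az":0,"hand":5}

```text
clock: 28.35
eef_pos: [441.0, 258.7, 50.2]
tcp_rot: [3.141, 0.001, 2.885]
contact_force: [0.5, 0.0, -1.5]
opening: 0.178
grasp_force: 59.8
```

Run:
```python
from d import *
delta(438.6,256.5,40.2,165.3)
```

```text
x 0.035 y -0.054 z 0.199 az -0.003 | at [441.  258.7  50.2] yaw 165.28 F [ 0.5  0.  -1.5] t 28.4
```

>>> drive_tool:
  plan:
    - {"x":0.03,"y":-0.05,"z":0.06,"ax":0,"ay":0,"az":0,"hand":5}
    - {"x":0.03,"y":-0.05,"z":0.12,"ax":0,"ay":0,"az":0,"hand":5}
    - {"x":0.03,"y":-0.05,"z":0.16,"ax":0,"ay":0,"az":0,"hand":5}
    - {"x":0.03,"y":-0.05,"z":0.18,"ax":0,"ay":0,"az":0,"hand":5}
    - {"x":0.03,"y":-0.05,"z":0.2,"ax":0,"ay":0,"az":0,"hand":5}
    - {"x":0.03,"y":-0.05,"z":0.2,"ax":0,"ay":0,"az":0,"hand":5}

```text
clock: 28.95
eef_pos: [438.3, 256.6, 40.1]
tcp_rot: [-3.141, -0.0, 2.885]
contact_force: [-2.1, -2.3, 11.1]
opening: 0.18
grasp_force: 61.3
```

>>> drive_tool:
  plan:
    - {"x":0,"y":0,"z":-0.01,"ax":0,"ay":0,"az":0,"hand":20}
    - {"x":0,"y":0,"z":-0.01,"ax":0,"ay":0,"az":0,"hand":35}
    - {"x":0,"y":0,"z":-0.01,"ax":0,"ay":0,"az":0,"hand":50}
    - {"x":0,"y":0,"z":-0.01,"ax":0,"ay":0,"az":0,"hand":60}
    - {"x":0,"y":0,"z":-0.01,"ax":0,"ay":0,"az":0,"hand":60}
    - {"x":0,"y":0,"z":-0.01,"ax":0,"ay":0,"az":0,"hand":60}

```text
clock: 29.55
eef_pos: [438.3, 256.6, 39.9]
tcp_rot: [-3.142, -0.0, 2.885]
contact_force: [0.1, -0.2, 0.4]
opening: 0.7
grasp_force: 0.0
```

>>> drive_tool:
  plan:
    - {"x":0,"y":0,"z":-0.6,"ax":0,"ay":0,"az":0,"hand":60}
    - {"x":0,"y":0,"z":-1.4,"ax":0,"ay":0,"az":0,"hand":60}
    - {"x":0,"y":0,"z":-2.2,"ax":0,"ay":0,"az":0,"hand":60}
    - {"x":0,"y":0,"z":-3,"ax":0,"ay":0,"az":0,"hand":60}
    - {"x":0,"y":0,"z":-3,"ax":0,"ay":0,"az":0,"hand":60}
    - {"x":0,"y":0,"z":-3,"ax":0,"ay":0,"az":0,"hand":60}
    - {"x":0,"y":0,"z":-3,"ax":0,"ay":0,"az":0,"hand":60}

```text
clock: 30.25
eef_pos: [437.5, 256.1, 188.8]
tcp_rot: [-3.14, -0.001, 2.885]
contact_force: [-0.4, -0.1, 0.1]
opening: 0.701
grasp_force: 0.0
```

Run:
```python
import cv2
from d import *
s=imaging.grab_frame("scene")[:,:,::-1]
cv2.imwrite("pics/end.png",cv2.resize(s[165:290,190:400],None,fx=3.8,fy=3.8,interpolation=cv2.INTER_CUBIC))
```

```text
(no output)
```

View pics/end.png

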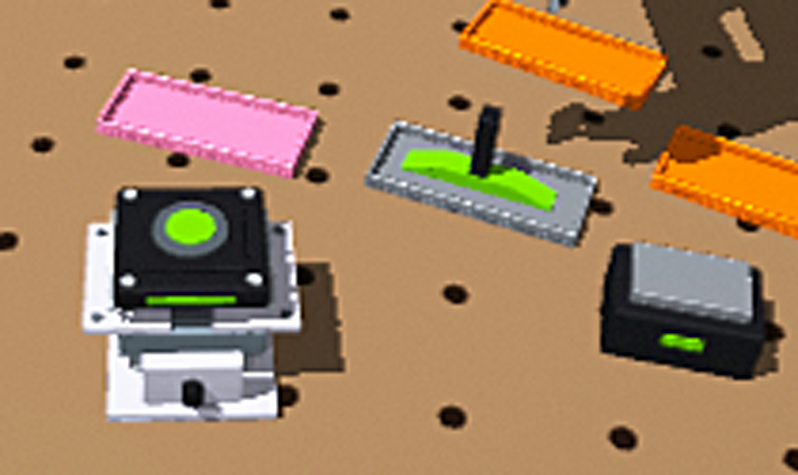

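The wedge lies flat and centred in the grey tray at (480,180). The cover is up and level, and the battery hasn't moved.

```bash
python3 -c "
from rig import r
print(r.sign_off())"
```

```text
the job is handed in; nothing more can be done
None
```

The job is handed in at about 30 s of the 72 s: the cover stands roughly 7.5 mm up on both sides (estimated from wedge travel and the camera), and the wedge lies flat and released in the grey tray.

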